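# Load and close up a battery case in a tinkering workshop

## Robot

A 6-joint arm with a two-finger parallel gripper is mounted at the origin on the work surface. World frame = base frame: x ahead of the robot, y to its left, z up, the work surface at z = 0. Lengths are in m, angles in rad, forces in N, time in s.
With the tool pointing down it reaches from about 0.375 to 0.9 m from the base axis. Payload 3.1 kg.
Tool frame: the origin (TCP) lies where the fingers leave the gripper's body, on its centre line; the fingertips stand manip.tip_reach ahead of it and the grasp point (between the pads) lies 54 mm ahead of it (manip.tip_reach is the distance from the TCP to the fingertips, in m); z points along the fingers, y is the direction in which the jaws open and shut (so a half turn about z gives the same grasp; the last joint's range is limited). The gripper opens to 85 mm and grips with 20 to 120 N. Pads are 22 mm wide; open, the fingers measure 114 mm over their backs; the gripper's body (76 mm by 85 mm) begins 54 mm behind the grasp point. The pads swing forward as they close: fully open they stand 13 mm farther back than shut.
Start: joints at [-0.178, 0.527, 1.433, -0, 1.181, -0.178], TCP at [0.625, 0, 0.304] pointing down, gripper open.
Joint ranges: [-3.08, 3.08], [-0.75, 2.2], [0.22, 2.44], [-1.43, 4.57], [0, 2.65], [-2.85, 2.85]. Speed limits (rad/s): [2.79, 2.79, 3.14, 3.14, 3.14, 3.14].

## Interface

Orientations are given as a unit quaternion [x, y, z, w].
In Python, from station import manip, cams, order gives the robot as it stands. The module is installed in compiled form; this text tells all that it offers.
- The arm moves only by the tool drive_tool, never from a script. Its arguments are lists of equal length, an entry for each row: "linear": the shift along the tool's x, y, z in mm, a list of three; "rot": the turn, a rotation vector about the tool's x, y, z in degrees, a list of three; "hand": the finger opening in mm, from 0 to 85.4. A call has 1 to 20 rows; each row shifts and turns the pose as measured when the row begins, along the tool's axes as they then stand; what a row does not reach is not made up. A row lasts 1/12 s, in which the tool goes at most 41.7 mm and 7.16 degrees, less where a joint would pass 70% of its speed; a pose out of reach is approached as far as the arm can. A call with a gripper value outside its range is refused whole. The fingers move at their own pace and stop on an object; "force" is the grip in N (left out, the last holds). Time passes only in rows, so rows that do not move let the fingers close. It gives the time, the measured TCP pose, the force and the opening at its end, in the units of the state.
- manip.sense(): the state, without advancing time (a new reading comes with each control period).
- cams.snapshot(name): name is "scene" or "side" or "wrist"; returns the picture (420x560x3 uint8, red, green, blue); there is no depth.
- cams.camera_model(name): a dict with "vfov" (degrees; the focal length in pixels is half the picture's height over the tangent of half this angle, whatever the lens; pixels are square), "cx", "cy" (the principal point, pixels), "rvec" (rotation vector, rad) and "tvec" (3), from world to camera coordinates, as OpenCV has them. Camera axes: x right, y down, z forward; pixel columns grow to the right and rows downward; lengths in m; the calibration is good to about 2 mm. The wrist camera is an equidistant fisheye: a pixel r from the principal point sees the ray r / f radians off the axis. A picture is of the moment at which its call begins: read the wrist's pose just before it. camera_model takes no time and is no camera call; for the wrist camera it gives the pose at the moment of the call.
- order.sign_off(): hands the job in, once; it reports no verdict.
Trained networks look in the newest picture that a camera, given by its name, has taken for a name from the list of things; names that differ only in an ending like _2 or _b are one class to them, and where a whole thing is asked for, a point or a joint stands for the part that bears it (a point fixed in the world has none). Each returns a list of dicts, best first, with "score" (0 to 1); they miss things now and then, are a little off and sometimes report something else, mostly with a low value. They report only what shows in the picture. A call takes as long as a camera call. They do not tell look-alikes from the thing itself.
- cams.regions_of(label, camera): "pixels" (420x560 bool, what is visible of it) and "rect" ([left, top, right, bottom] in pixels, round what is visible of it).
- cams.spot_point(label, camera): "at" ([column, row] in pixels: a listed point, or the origin of a listed thing).
The state is a dict: "t": time; "q": joint angles; "qd": joint speeds; "tau": joint torques, N m; "tcp_pos": TCP position; "tool_rot": TCP orientation; "force": force on the tool from outside, world axes, zero at the start; "ft_torque": the same for the moment, N m; "finger_gap": opening from 0.0 (shut) to 1.0 (fully open).
Only numpy, scipy, OpenCV 4.12 (cv2) and the standard library are available. Lean on these libraries where they do the work, as an engineer would, in place of code of your own. Each camera call takes 0.05 s, during which the arm holds its last target. There are 200 camera calls.

## Task

Put the loose short battery pack flat into the empty bay of the open grey case, then put the lid on fully home, then fold the clamp arm right down onto the lid; if the arm leans in over the case at the start, fold it back out of the way first. Set the pack and the lid down gently rather than dropping them, leave the pack that is already loaded in its bay, and do not push the other things on the table about.

Things in the scene. Friction and masses are not known exactly. Their poses are not given: they have to be found in the camera images.
- case: Open grey plastic case fixed to the table, outside 104 (x) x 144 (y) x 50 mm high, walls 4, 96 clear between the long walls; origin: centre of underside, z up. Floor top at z = 5. A divider (4 thick, top at z = 25) at y = 0 makes two bays; one holds a pack, the other is empty: which one changes. Ribs (top at z = 11, inner faces at x = +-19) locate the packs, long side along y.
- bay_plus (a point): Centre of the bay at the case's +y side: case frame x = 0, y = +35, z = 5 mm (floor top). The bay is 66 long in y, 38 wide between the ribs. The empty bay, whichever it is, has a 2 mm rubber liner on its floor, so a pack in it stands at z = 7 in the case's frame.
- bay_minus (a point): The same for the other bay: case frame x = 0, y = -35, z = 5 mm, on the clamp's side.
- lid: Loose grey lid lying skirt down, outside 121 (x) x 161 (y); skirt 10 deep, inside 113 x 153, so it goes over the case's rim with 4.5 to spare each side, either way round. Origin: centre of the skirt's lower edge, z up; top face at z = 15; on it a grip bar along y, 14 wide (x), 50 long, z = 29 to 43, on two feet. Seated, its origin is 40 above the case's. About 0.16 kg.
- pack: The loose battery pack to load: upright block, 30 (x) x 54 (y) x 36 high, black with a pale band and two brass studs on top (4 mm more); origin: centre of its underside, z up. About 0.15 kg.
- stored_pack: An identical pack (30 x 54 x 36) already lying in one of the case's bays; origin: centre of its underside. It tells which bay is taken.
- clamp (a joint): Clamp arm's angle, rad: 0 = level, its pad on the seated lid; pi/2 = upright; more = leaning outward. Starts 1.1 to 2.2; below 1.55 it is in the lid's way and must first be folded out (stop 2.3). Stays where left; 3 N at the tip moves it. Flat steel bar 14 wide (case x), 8 thick, reaching 58 from the pivot; under its end a rubber pad, 14 across, to 12 below the bar's centre line.
- clamp_pivot (a point): The clamp's pivot: case frame x = 0, y = -100, z = 67 mm. The arm swings in the case's y-z plane; level, it points to the case's +y. It sits in a steel fork outside the case's -y end: 28 wide in x, y = -110 to -90, 72 high.
- clamp_tip (a point): Point on the arm's outer (upper when closed) face over the rubber pad, 48 mm from the pivot: where to push.
- transformer: Small transformer, 42 x 50 x 38 high, beside the loose pack; origin: centre of its underside. It is a bystander; leave it where it is.
- tape: Roll of tape lying flat, 56 mm across, 20 high; origin: centre of its underside. It is a bystander; leave it where it is.
- long_pack: A longer pack of the same look, 30 x 92 x 36, too long for a bay; origin: centre of its underside. It is a bystander; leave it where it is.
- screwdriver: Screwdriver, 160 mm long, lying near the lid; origin: under its middle, handle to its -x. It is a bystander; leave it where it is.
- speaker: Round loudspeaker, 60 mm across, 28 high, near the lid; origin: centre of its underside. It is a bystander; leave it where it is.
- jar: Small jar, 50 mm across, 60 high, behind the case; origin: centre of its underside. It is a bystander; leave it where it is.
- gearmotor: Small gear motor, 60 x 26 x 22 high, in front of the case; origin: under its middle. It is a bystander; leave it where it is.
Not all that is in view belongs to the job. What is shaped like the case but orange is not meant.

How it is judged:
On the way, in this order (a step that is already met when the one before it is completed fails the run):
1. the loose pack lies flat in the empty bay (x of pack in the frame of case between -0.008 and 0.008 m and z of pack in the frame of case between 0 and 0.0105 m and angle between pack's own z axis and vertical below 0.12 rad and angle between the y axis of pack and the y axis of case, either way round below 0.25 rad and (y of pack in the frame of case between 0.026 and 0.044 m or y of pack in the frame of case between -0.044 and -0.026 m)), for 0.2 s.
2. the lid is fully home on the case (x of lid in the frame of case between -0.006 and 0.006 m and y of lid in the frame of case between -0.006 and 0.006 m and z of lid in the frame of case between 0.035 and 0.043 m and angle between lid's own z axis and vertical below 0.05 rad and angle between the y axis of lid and the y axis of case, either way round below 0.08 rad), for 0.2 s.
3. the clamp arm is down on the lid (value of joint clamp below 0.09 rad), for 0.2 s.
At the end, for the whole second after the job is handed in: Both packs lie flat between the ribs of the two bays (within 8 mm across, 9 mm along, no more than 5.5 mm above the floor), the lid is home on the rim (level within 0.05 rad, its origin 35 to 43 mm above the case's), the clamp joint is below 0.09 rad, and all is at rest (all of step 1 and all of step 2 and x of stored_pack in the frame of case between -0.008 and 0.008 m and z of stored_pack in the frame of case between 0 and 0.0105 m and angle between stored_pack's own z axis and vertical below 0.12 rad and angle between the y axis of stored_pack and the y axis of case, either way round below 0.25 rad and (y of stored_pack in the frame of case between 0.026 and 0.044 m or y of stored_pack in the frame of case between -0.044 and -0.026 m) and value of joint clamp below 0.09 rad and linear speed of each of lid, pack below 0.02 m/s); the robot touches nothing.
It fails at once if the pack already loaded is taken out of its bay or shifted more than 30 mm (distance of stored_pack from where it was at the start of the episode above 0.03 m).
It fails at once if the pack or the lid is dropped (falls freely for more than about 25 mm) ((linear speed of pack above 0.7 m/s and contact force between the fingers and pack below 0.05 N) or (linear speed of lid above 0.7 m/s and contact force between the fingers and lid below 0.05 N)).
It fails at once if a bystander is pushed more than 30 mm (distance of any of transformer, tape, long_pack, screwdriver, speaker, jar, gearmotor from where it was at the start of the episode above 0.03 m).
It also fails if it takes over 64 s, if anything falls off the work surface, if the arm or the gripper's body presses on something with over 40 N, if the wrist force passes 120 N, or if a joint passes its speed limit or range.

## Working session

There is one attempt and no reset: what is moved stays moved. The work goes in short steps, Python scripts to look and compute and a tool call to move; the robot and the scene stay as the last step left them, time stands still between calls to the robot, and variables do not carry over. Pictures are saved under pics/ and viewed, about 8 in all and at most 12, crops included, and the job is handed in when it is done.

Besides the shell and the picture viewer there is one more tool, called after "Request:" as name(argument=value, ...) on one line, values as JSON. drive_tool: Moves the arm, as the interface text tells. Its arguments: {"type":"object","properties":{"linear":{"type":"array","items":{"type":"array","items":{"type":"number"}}},"rot":{"type":"array","items":{"type":"array","items":{"type":"number"}}},"hand":{"type":"array","items":{"type":"number"}},"force":{"type":"number"}},"required":["linear","rot","hand"]}

```bash
mkdir -p pics
cat > h.py <<'E'
import numpy as np, cv2
from scipy.spatial.transform import Rotation as R
from station import manip, cams, order
def ray(cam,uv,m=None):
    m=m or cams.camera_model(cam); f=210/np.tan(np.radians(m['vfov']/2))
    Rm=R.from_rotvec(m['rvec']).as_matrix(); t=np.array(m['tvec'])
    d=(np.array(uv,float)-[m['cx'],m['cy']])/f
    if cam=='wrist':
        r=np.linalg.norm(d); v=np.array([*(d/r*np.sin(r) if r>0 else d),np.cos(r)])
    else: v=np.array([*d,1])
    return -Rm.T@t, Rm.T@v
def onplane(cam,uv,z,m=None):
    o,d=ray(cam,uv,m); return o+d*(z-o[2])/d[2]
def proj(cam,P,m=None):
    m=m or cams.camera_model(cam); f=210/np.tan(np.radians(m['vfov']/2))
    p=R.from_rotvec(m['rvec']).apply(np.atleast_2d(P))+np.array(m['tvec'])
    if cam=='wrist':
        r=np.linalg.norm(p[:,:2],axis=1); th=np.arctan2(r,p[:,2]); q=p[:,:2]/r[:,None]*th[:,None]
    else: q=p[:,:2]/p[:,2:]
    return q*f+[m['cx'],m['cy']]
def snap(cam,name):
    im=cams.snapshot(cam); cv2.imwrite(f'pics/{name}.png',im[:,:,::-1]); return im
E
python3 - <<'E'
from h import *
print(manip.tip_reach, manip.sense())
a=snap('scene','s0');b=snap('side','d0');c=snap('wrist','w0')
for c in ['scene','side','wrist']:
    m=cams.camera_model(c);o,d=ray(c,[m['cx'],m['cy']]);print(c,m['vfov'],o.round(3),d.round(2))
for c in ['scene','side']:
  for n,z in [('case',0),('bay_plus',.005),('bay_minus',.005),('lid',0),('pack',0),('stored_pack',.005),('clamp_pivot',.067),('clamp_tip',.1),('transformer',0),('tape',0),('long_pack',0),('screwdriver',0),('speaker',0),('jar',0),('gearmotor',0)]:
    r=cams.spot_point(n,c)[:3]
    print(c,n,[(round(x['score'],2),np.round(x['at']).tolist(),onplane(c,x['at'],z)[:2].round(3).tolist()) for x in r])
E
python3 -c "
import cv2,numpy as np
"
```

```text
0.0726 {'t': 0.0, 'q': array([-1.78528324e-01,  5.28467258e-01,  1.43391024e+00, -2.45190982e-05,
        1.18137753e+00, -1.78531297e-01]), 'qd': array([-0.00053246,  0.00100786, -0.00057463,  0.00038492,  0.00062807,
        0.0003097 ]), 'tau': array([ 2.50220628e-04, -4.42344439e+01, -1.78024775e+01, -2.06930472e-04,
        8.36740597e-03,  2.24214921e-05]), 'tcp_pos': array([6.24439618e-01, 1.07716720e-04, 3.02930243e-01]), 'tool_rot': array([ 7.07102017e-01,  7.07110719e-01, -6.25912629e-04, -8.81665306e-04]), 'force': array([-0.62696117,  0.72479285,  0.27211633]), 'ft_torque': array([-0.03425661, -0.03198839,  0.00287034]), 'finger_gap': 0.9963250857191184}
scene 53.3525477763655 [ 0.946 -0.279  0.955] [-0.5   0.29 -0.81]
side 50.310839073427104 [-0.345  0.816  0.732] [ 0.59 -0.61 -0.53]
wrist 65.70646984690485 [0.625 0.07  0.374] [-0.   -0.27 -0.96]
scene case [(0.86, [324.0, 138.0], [0.172, 0.327]), (0.79, [303.0, 280.0], [0.566, 0.002]), (0.66, [396.0, 156.0], [0.351, 0.475])]
scene bay_plus [(0.8, [402.0, 152.0], [0.351, 0.501]), (0.76, [316.0, 272.0], [0.565, 0.041]), (
[... 1866 characters left out ...]
(0.54, [266.0, 160.0], [0.609, -0.12]), (0.51, [173.0, 283.0], [0.329, 0.446])]
side transformer [(0.71, [161.0, 241.0], [0.612, 0.305]), (0.61, [304.0, 174.0], [0.58, -0.277])]
side tape [(0.6, [203.0, 256.0], [0.466, 0.271]), (0.56, [216.0, 200.0], [0.669, 0.056])]
side long_pack [(0.79, [157.0, 266.0], [0.522, 0.378]), (0.68, [265.0, 176.0], [0.674, -0.174])]
side screwdriver [(0.53, [220.0, 201.0], [0.657, 0.05]), (0.48, [264.0, 174.0], [0.686, -0.182])]
side speaker [(0.4, [303.0, 173.0], [0.584, -0.275])]
side jar [(0.8, [216.0, 199.0], [0.674, 0.05])]
side gearmotor [(0.68, [216.0, 200.0], [0.672, 0.056]), (0.63, [279.0, 219.0], [0.439, 0.002]), (0.27, [240.0, 208.0], [0.577, 0.033])]
```

View pics/s0.png

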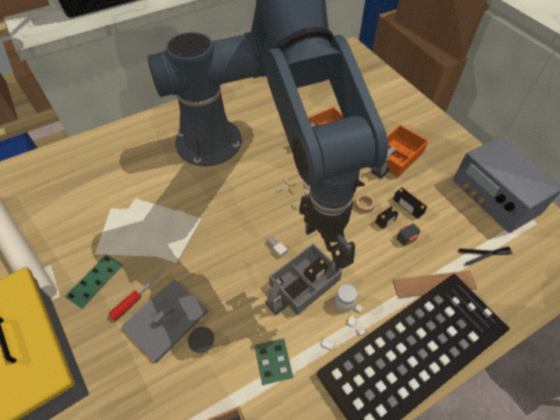

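View pics/d0.png

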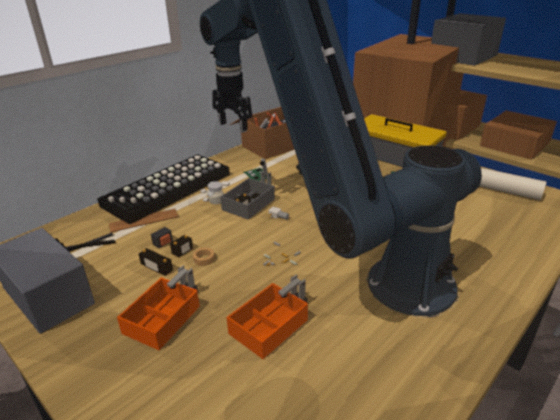

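The scene picture shows the grey case at (303,280), the lid at (165,318) with the screwdriver and speaker beside it, and the loose pack at (386,216). The long pack is at (409,203) and the transformer at (409,235). The stored pack looks to be in the +y bay. The side view agrees with this.

View pics/w0.png

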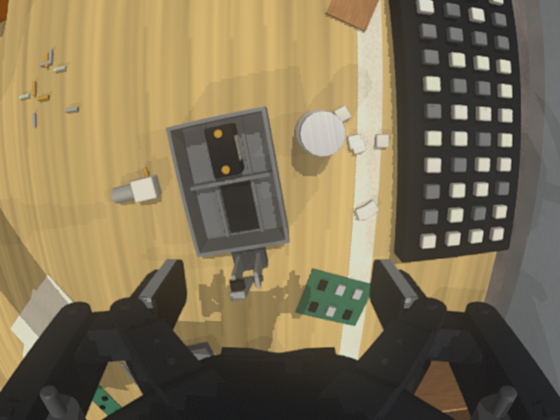

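Run:
```python
from h import *
m=cams.camera_model('wrist')
for n,z in [('case',0),('bay_plus',.005),('bay_minus',.005),('stored_pack',.005),('clamp_pivot',.067),('clamp_tip',.115),('jar',0),('gearmotor',0),('pack',0),('lid',0)]:
    r=cams.spot_point(n,'wrist')[:2]
    print(n,[(round(x['score'],2),np.round(x['at']).tolist(),onplane('wrist',x['at'],z)[:2].round(4).tolist()) for x in r])
for n in ['case','clamp','stored_pack']:
    r=cams.regions_of(n,'wrist')[:2]; print(n,[(x['score'],x['rect']) for x in r])
for n,c in [('pack','scene'),('long_pack','scene'),('lid','scene')]:
    for x in cams.regions_of(n,c)[:2]: 
        print(n,c,x['score'],x['rect'],[onplane(c,p,.036)[:2].round(3).tolist() for p in cv2.boxPoints(cv2.minAreaRect(np.argwhere(x['pixels'])[:,::-1].astype(np.float32)))])
```

```text
case [(0.59, [235.0, 176.0], [0.5749, 0.0044])]
bay_plus [(0.57, [225.0, 150.0], [0.5646, 0.0357])]
bay_minus [(0.89, [241.0, 207.0], [0.5816, -0.0318])]
stored_pack [(0.88, [227.0, 148.0], [0.5668, 0.0382])]
clamp_pivot [(0.81, [249.0, 278.0], [0.5949, -0.0934])]
clamp_tip [(0.58, [236.0, 297.0], [0.587, -0.0881])]
jar [(0.7, [320.0, 133.0], [0.6744, 0.0547])]
gearmotor [(0.82, [139.0, 190.0], [0.4517, -0.0107]), (0.26, [232.0, 178.0], [0.5718, 0.0014])]
pack [(0.34, [316.0, 136.0], [0.6694, 0.0518])]
lid []
case [(0.94, [160.6, 104.6, 287.0, 301.0]), (0.51, [227.6, 274.9, 253.1, 300.9])]
clamp [(0.7, [229.6, 273.9, 251.8, 302.6])]
stored_pack [(0.76, [203.8, 122.0, 247.6, 177.3])]
pack scene 0.68 [375.4, 205.8, 398.7, 231.0] [[0.521, 0.248], [0.51, 0.321], [0.553, 0.316], [0.564, 0.245]]
long_pack scene 0.78 [395.1, 187.1, 428.0, 221.5] [[0.491, 0.332], [0.47, 0.385], [0.568, 0.4], [0.586, 0.349]]
long_pack scene 0.44 [374.3, 205.0, 399.7, 228.6] [[0.526, 0.248], [0.507, 0.316], [0.547, 0.318], [0.565, 0.251]]
lid scene 0.58 [123.7, 281.6, 207.0, 361.0] [[0.471, -0.426], [0.408, -0.274], [0.535, -0.238], [0.586, -0.384]]
lid scene 0.51 [267.2, 245.1, 343.2, 314.4] [[0.542, -0.122], [0.496, 0.078], [0.619, 0.086], [0.654, -0.105]]
```

The wrist picture shows the case rim corners near (168,128), (266,108), (288,241) and (198,256). The stored pack is in the +y bay, and the clamp is at (245,275). I'll fit the case pose to the rim and overlay the clamp at several angles.

```bash
cat >> h.py <<'E'
def fitrect(cam,px,w,l,z,p0,m=None):
    from scipy.optimize import least_squares
    C=np.array([[-w/2,l/2],[w/2,l/2],[w/2,-l/2],[-w/2,-l/2]])
    def f(p):
        c,s=np.cos(p[2]),np.sin(p[2]); X=C@np.array([[c,s],[-s,c]])+p[:2]
        return (proj(cam,np.c_[X,np.full(4,z)],m)-px).ravel()
    r=least_squares(f,p0); return r.x,np.abs(r.fun).max()
E
python3 - <<'E'
from h import *
x,e=fitrect('wrist',np.array([[168,128],[266,108],[288,241],[198,256]]),.104,.144,.05,[.57,0,0]);print(x,e)
c,s=np.cos(x[2]),np.sin(x[2]);T=lambda P:np.c_[np.array(P)[:,:2]@np.array([[c,s],[-s,c]])+x[:2],np.array(P)[:,2]]
im=cv2.imread('pics/w0.png');k=4;o=np.array([150,95]);cr=cv2.resize(im[95:305,150:330],None,fx=k,fy=k,interpolation=cv2.INTER_CUBIC)
def line(P,col):
    q=((proj('wrist',T(P))-o+.5)*k).astype(int);cv2.polylines(cr,[q],False,col,1)
h=.052;w=.072
line([(-h,w,.05),(h,w,.05),(h,-w,.05),(-h,-w,.05),(-h,w,.05)],(0,255,0))
line([(-.014,-.09,.072),(.014,-.09,.072),(.014,-.11,.072),(-.014,-.11,.072),(-.014,-.09,.072)],(255,255,0))
for a,col in [(1.1,(0,0,255)),(1.55,(0,255,255)),(2.0,(255,0,255))]:
    tip=lambda r,dx:(dx,-.1+r*np.cos(a),.067+r*np.sin(a)); line([tip(0,0),tip(.058,0)],col); line([tip(.058,-.007),tip(.058,.007)],col)
cv2.imwrite('pics/w0c.png',cr[-600:])
E
```

```text
[0.57477764 0.00290502 0.16720553] 1.6905150175982726
```

View pics/w0c.png

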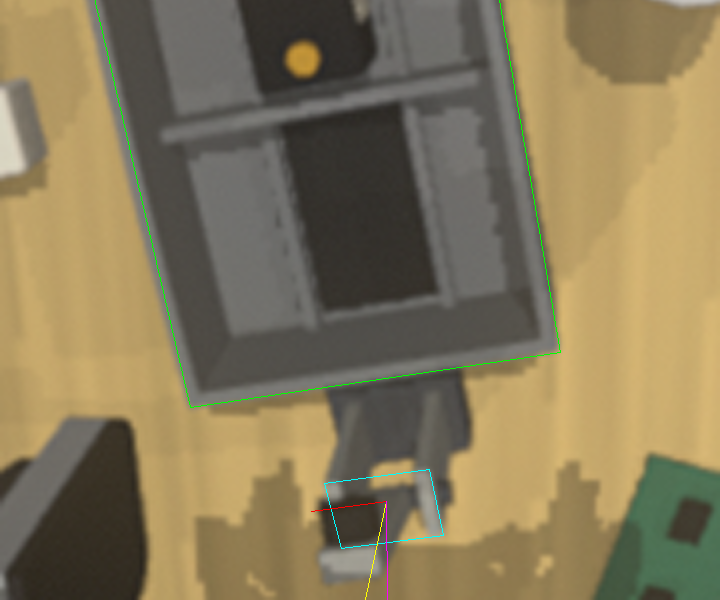

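```bash
cat >> h.py <<'E'
CASE=np.array([.5748,.0029,.167])
def cw(P):
    c,s=np.cos(CASE[2]),np.sin(CASE[2]); return np.array([CASE[0]+c*P[0]-s*P[1],CASE[1]+s*P[0]+c*P[1],P[2]])
def go(P,yaw=None):
    "print tool-frame move (mm) to P with tool down; yaw = world heading of tool x"
    s=manip.sense(); Rt=R.from_quat(s['tool_rot']); 
    if yaw is None: x=Rt.as_matrix()[:,0]; yaw=np.arctan2(x[1],x[0])
    c,sn=np.cos(yaw),np.sin(yaw); Rg=R.from_matrix(np.array([[c,sn,0],[sn,-c,0],[0,0,-1]]))
    print('t',round(s['t'],2),'tcp',s['tcp_pos'].round(4),'F',s['force'].round(1),'gap',round(s['finger_gap']*85.4,1))
    print(' rot deg',np.degrees((Rt.inv()*Rg).as_rotvec()).round(2),' shift in turned tool axes',(Rg.inv().apply(np.array(P)-s['tcp_pos'])*1000).round(1))
E
python3 - <<'E'
from h import *
m=cams.camera_model('wrist')
for a in np.arange(1.1,1.6,.05):
    print(round(a,2),[proj('wrist',cw([dx,-.1+.058*np.cos(a),.067+.058*np.sin(a)]),m).round(1).tolist()[0] for dx in(-.007,.007)])
print(cams.spot_point('bay_plus','wrist')[0]['at'],proj('wrist',[cw([0,.035,.005]),cw([0,-.035,.005])]))
go(cw([0,-.042,.2]),np.pi/2+.167)
E
```

```text
1.1 [[227.4, 282.3], [242.5, 280.3]]
1.15 [[227.8, 285.5], [242.9, 283.5]]
1.2 [[228.3, 288.6], [243.4, 286.7]]
1.25 [[228.9, 291.8], [244.0, 289.8]]
1.3 [[229.4, 294.8], [244.5, 292.9]]
1.35 [[230.0, 297.8], [245.1, 296.0]]
1.4 [[230.7, 300.8], [245.7, 299.0]]
1.45 [[231.3, 303.7], [246.3, 301.9]]
1.5 [[232.0, 306.5], [247.0, 304.7]]
1.55 [[232.7, 309.1], [247.6, 307.4]]
[224.7, 150.0] [[228.46006577 148.48405492]
 [240.00186501 206.64966409]]
t 2.5 tcp [0.625  0.     0.3039] F [-0.5 -0.2  0. ] gap 85.3
 rot deg [-0.    0.   -9.57]  shift in turned tool axes [-30.8 -49.  103.9]
```

Request:
drive_tool(linear=[[0,0,0],[0,0,0],[-15,-25,30],[-16,-24,35],[0,0,30],[0,0,8],[0,0,0]], rot=[[0,0,-4.8],[0,0,-4.8],[0,0,0],[0,0,0],[0,0,0],[0,0,0],[0,0,0]], hand=[0,0,0,0,0,0,0], force=40)

```text
t: 3.08
tcp_pos: [0.5852, -0.0402, 0.2018]
tool_rot: [0.641, 0.767, 0.003, 0.005]
force: [0.6, -0.1, 0.0]
finger_gap: 0.006
```

```bash
python3 -c "
from h import *
go(cw([0,-.042,.174]),np.pi/2+.167);go(cw([0,-.106,.174]),np.pi/2+.167)"
```

```text
t 3.08 tcp [ 0.5852 -0.0402  0.2018] F [ 0.6 -0.1  0. ] gap 0.5
 rot deg [0.68 0.24 0.65]  shift in turned tool axes [ 2.2 -3.1 27.8]
t 3.08 tcp [ 0.5852 -0.0402  0.2018] F [ 0.6 -0.1  0. ] gap 0.5
 rot deg [0.68 0.24 0.65]  shift in turned tool axes [-61.8  -3.1  27.8]
```

Request:
drive_tool(linear=[[2,-3,28],[0,0,0],[-15,0,0],[-15,0,0],[-15,0,0],[-12,0,0],[-5,0,0],[0,0,0]], rot=[[0.7,0.2,0.6],[0,0,0],[0,0,0],[0,0,0],[0,0,0],[0,0,0],[0,0,0],[0,0,0]], hand=[0,0,0,0,0,0,0,0])

```text
t: 3.75
tcp_pos: [0.5995, -0.1033, 0.1846]
tool_rot: [0.645, 0.764, 0.004, 0.004]
force: [-0.7, 1.4, 0.4]
finger_gap: -0.001
```

```bash
python3 -c "
from h import *
go(cw([0,-.106,.174]),np.pi/2+.167)"
```

```text
t 3.75 tcp [ 0.5995 -0.1033  0.1846] F [-0.7  1.4  0.4] gap -0.1
 rot deg [0.69 0.06 0.16]  shift in turned tool axes [ 2.8 -6.7 10.6]
```

Request:
drive_tool(linear=[[10,0,-30],[0,0,-40],[40,0,-35],[40,0,-15],[40,0,0],[40,0,0],[40,0,0],[40,0,0],[40,0,0],[40,0,0],[30,0,0],[0,0,0],[0,0,0]], rot=[[0.7,0,0],[0,0,0],[0,0,0],[0,0,0],[0,0,0],[0,0,0],[0,0,0],[0,0,0],[0,0,0],[0,0,0],[0,0,0],[0,0,0],[0,0,0]], hand=[0,60,60,60,60,60,60,60,60,60,60,60,60])

```text
t: 4.83
tcp_pos: [0.5537, 0.2472, 0.3148]
tool_rot: [0.647, 0.762, 0.012, 0.026]
force: [0.0, 0.4, -0.0]
finger_gap: 0.701
```

Run:
```python
from h import *
s=manip.sense();print(s['tcp_pos'],s['t'])
im=snap('wrist','w1')
for n,z in [('pack',0),('long_pack',0),('transformer',0),('tape',0)]:
    r=cams.spot_point(n,'wrist')[:3]
    print(n,[(round(x['score'],2),np.round(x['at']).tolist(),onplane('wrist',x['at'],z)[:2].round(4).tolist()) for x in r])
```

```text
[0.5537388  0.2472122  0.31480002] 4.8333
pack [(0.84, [249.0, 134.0], [0.529, 0.2888])]
long_pack [(0.84, [255.0, 56.0], [0.5225, 0.3802]), (0.5, [325.0, 316.0], [0.6717, 0.0498])]
transformer [(0.61, [308.0, 128.0], [0.5962, 0.3052])]
tape []
```

View pics/w1.png

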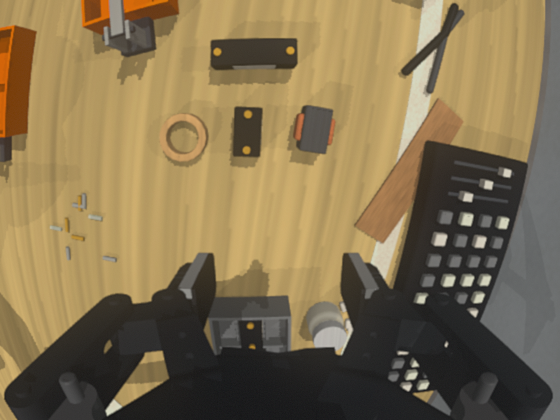

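Wrist view: the loose pack is at (248,132), with studs at (248,114) and (246,150). The tape is at (184,138), the transformer at (316,130) and the long pack at (254,54), so there are about 30 mm gaps on both sides of the pack.

Run:
```python
from h import *
m=cams.camera_model('wrist')
P=np.array([[236,107.],[262,107.5],[260.5,157],[235,156.5]])
x,e=fitrect('wrist',P,.03,.054,.036,[.53,.29,0],m);print(x,e)
print('studs',onplane('wrist',[248,114.5],.04,m),onplane('wrist',[246,150],.04,m), cams.regions_of('pack','wrist')[0]['rect'])
for p in P: print(onplane('wrist',p,.036,m)[:2].round(4))
im=cv2.imread('pics/w1.png');cv2.imwrite('pics/w1c.png',cv2.resize(im[90:175,200:300],None,fx=6,fy=6,interpolation=cv2.INTER_CUBIC))
```

```text
[0.52921654 0.29133059 0.12072922] 1.2449946018736
studs [0.52632886 0.30992258 0.04      ] [0.52968657 0.27239018 0.04      ] [232.3, 107.2, 265.2, 159.4]
[0.5124 0.3161]
[0.5396 0.3194]
[0.546  0.2666]
[0.5188 0.2633]
```

View pics/w1c.png

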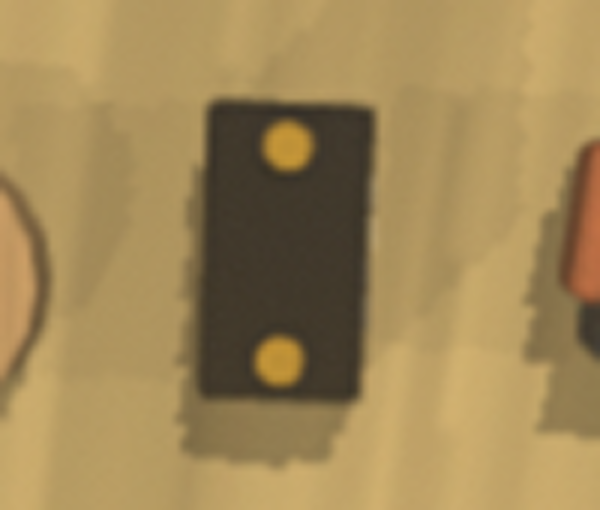

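Run:
```python
from h import *
go([.5287,.2913,.16],np.pi/2+.105)
```

```text
t 5.13 tcp [0.554  0.2443 0.3138] F [-0.2 -0.8 -0. ] gap 60.1
 rot deg [2.82 1.22 3.02]  shift in turned tool axes [ 49.4 -20.3 153.8]
```

Request:
drive_tool(linear=[[0,0,0],[25,-10,38],[24,-10,38],[0,0,38],[0,0,35],[0,0,0]], rot=[[2.8,1.2,3.0],[0,0,0],[0,0,0],[0,0,0],[0,0,0],[0,0,0]], hand=[46,46,46,46,46,46])

```text
t: 5.63
tcp_pos: [0.5383, 0.2833, 0.1687]
tool_rot: [0.675, 0.738, 0.005, 0.004]
force: [-1.1, -0.5, 0.1]
finger_gap: 0.539
```

Run:
```python
from h import *
go([.5287,.2913,.082],np.pi/2+.105)
```

```text
t 5.63 tcp [0.5383 0.2833 0.1687] F [-1.1 -0.5  0.1] gap 46.0
 rot deg [ 0.72 -0.07 -0.92]  shift in turned tool axes [ 9.  -8.7 86.7]
```

Request:
drive_tool(linear=[[9,-9,10],[0,0,20],[0,0,0]], rot=[[0.7,0,-0.9],[0,0,0],[0,0,0]], hand=[46,46,46])

```text
t: 5.88
tcp_pos: [0.5299, 0.2903, 0.139]
tool_rot: [0.67, 0.742, 0.0, -0.0]
force: [-0.9, -0.3, -0.4]
finger_gap: 0.54
```

Run:
```python
from h import *
go([.5287,.2913,.082],np.pi/2+.105)
```

```text
t 5.88 tcp [0.5299 0.2903 0.139 ] F [-0.9 -0.3 -0.4] gap 46.1
 rot deg [ 0.   -0.08 -0.16]  shift in turned tool axes [ 1.2 -1.1 57. ]
```

Request:
drive_tool(linear=[[1,-1,18],[0,0,18],[0,0,16],[0,0,5],[0,0,0],[0,0,0],[0,0,0],[0,0,0],[0,0,0]], rot=[[0,0,0],[0,0,0],[0,0,0],[0,0,0],[0,0,0],[0,0,0],[0,0,0],[0,0,0],[0,0,0]], hand=[46,46,46,46,46,25,15,15,15], force=40)

```text
t: 6.63
tcp_pos: [0.5364, 0.2935, 0.0961]
tool_rot: [0.67, 0.742, 0.01, 0.004]
force: [-0.3, -0.3, -1.9]
finger_gap: 0.34
```

Run:
```python
from h import *
go([.5287,.2913,.2],np.pi/2+.105)
```

```text
t 6.63 tcp [0.5364 0.2935 0.0961] F [-0.3 -0.3 -1.9] gap 29.0
 rot deg [ 1.18 -0.38 -0.22]  shift in turned tool axes [  -1.3   -7.9 -103.9]
```

The grip is too high (TCP z 96 mm rather than 82), so I'll open, lower and grip again.

Request:
drive_tool(linear=[[0,0,0],[0,0,0],[0,0,0]], rot=[[0,0,0],[0,0,0],[1.2,-0.4,0]], hand=[42,42,42])

```text
t: 6.88
tcp_pos: [0.5371, 0.2937, 0.0983]
tool_rot: [0.67, 0.742, 0.001, 0.001]
force: [-0.5, 0.5, -0.9]
finger_gap: 0.49
```

Run:
```python
from h import *
go([.5364,.2913,.082],np.pi/2+.105)
im=snap('wrist','w2')
```

```text
t 6.88 tcp [0.5371 0.2937 0.0983] F [-0.5  0.5 -0.9] gap 41.9
 rot deg [ 0.16 -0.02 -0.23]  shift in turned tool axes [-2.3 -0.9 16.3]
```

View pics/w2.png

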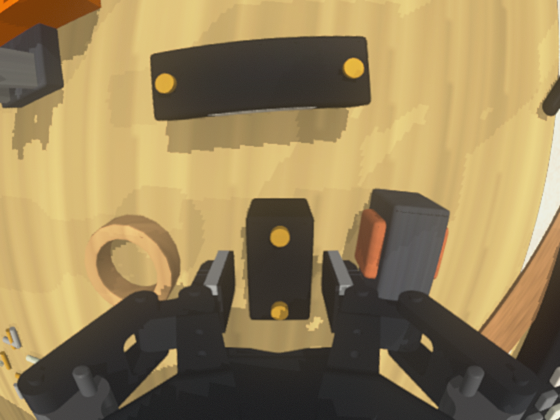

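The jaws straddle the pack, which is at (280,258). The transformer's coil at (370,243) is close to the right finger but clear of it.

Request:
drive_tool(linear=[[0,0,10],[0,0,8],[0,0,2]], rot=[[0,0,0],[0,0,0],[0,0,0]], hand=[42,42,42])

```text
t: 7.18
tcp_pos: [0.5396, 0.2945, 0.0782]
tool_rot: [0.67, 0.742, 0.004, 0.002]
force: [-0.5, -0.6, -0.7]
finger_gap: 0.488
```

Run:
```python
from h import *
m=cams.camera_model('wrist')
print(onplane('wrist',[280,236.5],.04,m),onplane('wrist',[279.5,311],.04,m))
go([.5364,.2913,.082],np.pi/2+.105)
```

```text
[0.53854252 0.32299582 0.04      ] [0.54162995 0.29132136 0.04      ]
t 7.18 tcp [0.5396 0.2945 0.0782] F [-0.5 -0.6 -0.7] gap 41.7
 rot deg [ 0.48 -0.09 -0.22]  shift in turned tool axes [-2.8 -3.5 -3.8]
```

Request:
drive_tool(linear=[[0,-2,-2],[0,0,0],[0,0,0],[0,0,0]], rot=[[0.5,0,0],[0,0,0],[0,0,0],[0,0,0]], hand=[30,20,20,20], force=40)

```text
t: 7.52
tcp_pos: [0.5367, 0.294, 0.0791]
tool_rot: [0.67, 0.742, -0.001, -0.002]
force: [0.7, -0.6, -0.5]
finger_gap: 0.347
```

Run:
```python
from h import *
go([.5364,.2913,.2],np.pi/2+.105)
im=snap('wrist','w3');m=cams.camera_model('wrist')
hsv=cv2.cvtColor(im,cv2.COLOR_RGB2HSV);k=cv2.inRange(hsv,(15,150,120),(28,255,255));k[:,:245]=0;k[:,315:]=0;k[:200]=0
n,_,st,ce=cv2.connectedComponentsWithStats(k)
for i in range(1,n):
    if st[i,4]>25: print(ce[i],st[i],onplane('wrist',ce[i],.04,m).round(4))
```

```text
t 7.52 tcp [0.5367 0.294  0.0791] F [ 0.7 -0.6 -0.5] gap 29.6
 rot deg [-0.19 -0.07 -0.22]  shift in turned tool axes [  -2.7   -0.6 -120.9]
[277.79767442 255.24883721] [267 243  23  25 430] [0.5351 0.3147 0.04  ]
[277.82327586 337.96551724] [269 331  19  15 232] [0.539  0.2763 0.04  ]
```

Request:
drive_tool(linear=[[0,0,-20],[0,0,-40],[0,0,-40],[-20,0,-40],[-40,0,-20],[-40,0,0],[-40,0,0],[-40,0,0],[-40,0,0],[-40,0,0],[-20,0,0],[0,0,0],[0,0,0],[0,0,0]], rot=[[0,0,0],[0,0,0],[0,0,0],[0,0,-1.8],[0,0,-1.8],[0,0,0],[0,0,0],[0,0,0],[0,0,0],[0,0,0],[0,0,0],[0,0,0],[0,0,0],[0,0,0]], hand=[20,20,20,20,20,20,20,20,20,20,20,20,20,20])

```text
t: 8.73
tcp_pos: [0.5793, 0.0089, 0.2384]
tool_rot: [0.644, 0.765, -0.005, -0.004]
force: [-0.2, 0.7, -2.1]
finger_gap: 0.346
```

Run:
```python
from h import *
go(cw([0,-.035,.2]),np.pi/2+.167)
m=cams.camera_model('wrist');im=snap('wrist','w4')
h=.052;w=.072
def L(P,col):cv2.polylines(im,[proj('wrist',[cw(p) for p in P],m).astype(int)],False,col,1)
L([(-h,w,.05),(h,w,.05),(h,-w,.05),(-h,-w,.05),(-h,w,.05)],(0,255,0))
cv2.imwrite('pics/w4c.png',im[:,:,::-1])
```

```text
t 8.73 tcp [0.5793 0.0089 0.2384] F [-0.2  0.7 -2.1] gap 29.5
 rot deg [-0.79  0.04  0.28]  shift in turned tool axes [-40.2  -5.4  38.4]
```

View pics/w4c.png

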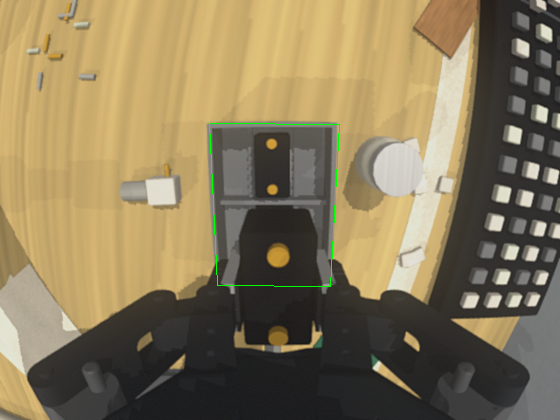

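The green fit lies on the rim of the case, with the held pack over the empty bay. I'll centre it and lower it.

Request:
drive_tool(linear=[[-20,-3,15],[-20,-3,23],[0,0,0],[0,0,0]], rot=[[-0.8,0,0.3],[0,0,0],[0,0,0],[0,0,0]], hand=[20,20,20,20])

```text
t: 9.12
tcp_pos: [0.5794, -0.0247, 0.1999]
tool_rot: [0.642, 0.767, 0.001, -0.0]
force: [0.4, -0.2, -1.9]
finger_gap: 0.345
```

Run:
```python
from h import *
go(cw([0,-.035,.14]),np.pi/2+.167)
```

```text
t 9.12 tcp [ 0.5794 -0.0247  0.1999] F [ 0.4 -0.2 -1.9] gap 29.5
 rot deg [ 0.09 -0.09  0.57]  shift in turned tool axes [-7.1  0.1 59.9]
```

Request:
drive_tool(linear=[[-7,0,20],[0,0,20],[0,0,18],[0,0,0],[0,0,0]], rot=[[0,0,0.6],[0,0,0],[0,0,0],[0,0,0],[0,0,0]], hand=[20,20,20,20,20])

```text
t: 9.53
tcp_pos: [0.5821, -0.0234, 0.1435]
tool_rot: [0.643, 0.766, 0.003, 0.001]
force: [0.0, 0.3, -1.7]
finger_gap: 0.342
```

Run:
```python
from h import *
go(cw([0,-.035,.089]),np.pi/2+.167)
```

```text
t 9.53 tcp [ 0.5821 -0.0234  0.1435] F [ 0.   0.3 -1.7] gap 29.2
 rot deg [ 0.32 -0.12  0.46]  shift in turned tool axes [-7.9 -2.9 54.5]
```

Request:
drive_tool(linear=[[-8,-3,0],[-3,-1,5],[0,0,0]], rot=[[0.3,0,0.4],[0,0,0],[0,0,0]], hand=[20,20,20])

```text
t: 9.78
tcp_pos: [0.5811, -0.0333, 0.1413]
tool_rot: [0.644, 0.765, 0.002, 0.001]
force: [0.2, 0.1, -2.1]
finger_gap: 0.346
```

Run:
```python
from h import *
go(cw([0,-.035,.089]),np.pi/2+.167)
```

```text
t 9.78 tcp [ 0.5811 -0.0333  0.1413] F [ 0.2  0.1 -2.1] gap 29.5
 rot deg [ 0.2  -0.03  0.27]  shift in turned tool axes [ 1.8 -0.2 52.3]
```

Request:
drive_tool(linear=[[1,-1,15],[0,-1,15],[0,-1,8],[0,0,0]], rot=[[0.2,0,0.3],[0.1,0,0],[0.1,0,0],[0,0,0]], hand=[20,20,20,20])

```text
t: 10.12
tcp_pos: [0.5811, -0.0343, 0.1067]
tool_rot: [0.647, 0.763, 0.001, 0.003]
force: [-1.2, 0.1, -1.6]
finger_gap: 0.344
```

Run:
```python
from h import *
go(cw([0,-.035,.0865]),np.pi/2+.167)
```

```text
t 10.12 tcp [ 0.5811 -0.0343  0.1067] F [-1.2  0.1 -1.6] gap 29.4
 rot deg [ 0.32  0.19 -0.13]  shift in turned tool axes [ 2.8 -0.  20.2]
```

Request:
drive_tool(linear=[[2,-0.5,8],[1,-0.5,7],[0,-0.5,4],[0,0,0]], rot=[[0.3,0.2,0],[0,0,0],[0,0,0],[0,0,0]], hand=[20,20,20,20])

```text
t: 10.45
tcp_pos: [0.5803, -0.0319, 0.0878]
tool_rot: [0.647, 0.763, 0.001, 0.001]
force: [0.7, -0.2, -2.4]
finger_gap: 0.343
```

Run:
```python
from h import *
go(cw([0,-.035,.0865]),np.pi/2+.167)
```

```text
t 10.45 tcp [ 0.5803 -0.0319  0.0878] F [ 0.7 -0.2 -2.4] gap 29.3
 rot deg [ 0.17  0.05 -0.16]  shift in turned tool axes [0.3 0.4 1.3]
```

Request:
drive_tool(linear=[[0,0,1.5],[0,0,1],[0,0,0]], rot=[[0,0,0],[0,0,0],[0,0,0]], hand=[20,20,20])

```text
t: 10.7
tcp_pos: [0.5807, -0.032, 0.0866]
tool_rot: [0.647, 0.763, 0.001, 0.002]
force: [-0.8, 0.5, -1.8]
finger_gap: 0.341
```

Request:
drive_tool(linear=[[0,0,1.5],[0,0,1],[0,0,0]], rot=[[0,0,0],[0,0,0],[0,0,0]], hand=[20,20,20])

```text
t: 10.95
tcp_pos: [0.5811, -0.0321, 0.0866]
tool_rot: [0.647, 0.763, 0.001, 0.002]
force: [0.2, 1.1, -1.5]
finger_gap: 0.348
```

Request:
drive_tool(linear=[[0,0,0],[0,0,0],[0,0,0],[0,0,-20],[0,0,-35],[0,0,-40],[0,0,-40],[0,0,-20],[0,0,0],[0,0,0]], rot=[[0,0,0],[0,0,0],[0,0,0],[0,0,0],[0,0,0],[0,0,0],[0,0,0],[0,0,0],[0,0,0],[0,0,0]], hand=[36,42,44,44,44,44,44,44,44,44])

```text
t: 11.78
tcp_pos: [0.5811, -0.0323, 0.2466]
tool_rot: [0.647, 0.763, 0.001, 0.002]
force: [-0.3, 0.3, -0.1]
finger_gap: 0.511
```

Run:
```python
from h import *
go([.48,-.30,.3],np.pi/2)
m=cams.camera_model('wrist');im=snap('wrist','w5')
h=.052;w=.072
hsv=cv2.cvtColor(im,cv2.COLOR_RGB2HSV);k=cv2.inRange(hsv,(15,150,120),(28,255,255))
n,_,st,ce=cv2.connectedComponentsWithStats(k)
c,s=np.cos(CASE[2]),np.sin(CASE[2])
for i in range(1,n):
    if st[i,4]>25:
        for z in(.045,.047):
            p=onplane('wrist',ce[i],z,m)[:2]-CASE[:2];print(ce[i].round(1),st[i,4],z,(np.array([[c,s],[-s,c]])@p).round(4))
```

```text
t 11.78 tcp [ 0.5811 -0.0323  0.2466] F [-0.3  0.3 -0.1] gap 43.7
 rot deg [0.29 0.08 9.41]  shift in turned tool axes [-267.7 -101.1  -53.4]
[49.3 11.6] 62 0.045 [-0.2263  0.1632]
[49.3 11.6] 62 0.047 [-0.2246  0.1622]
[57.1 24. ] 58 0.045 [-0.2139  0.1462]
[57.1 24. ] 58 0.047 [-0.2124  0.1454]
[272.4  93.7] 83 0.045 [-0.0022  0.0552]
[272.4  93.7] 83 0.047 [-0.0022  0.0551]
[166.9 128. ] 46 0.045 [-0.0933  0.0295]
[166.9 128. ] 46 0.047 [-0.0927  0.0295]
[273.5 139.1] 81 0.045 [-0.0015  0.0172]
[273.5 139.1] 81 0.047 [-0.0015  0.0173]
[277.2 177.4] 79 0.045 [ 0.0014 -0.0155]
[277.2 177.4] 79 0.047 [ 0.0014 -0.0152]
[277.1 220.5] 72 0.045 [ 0.0013 -0.0539]
[277.1 220.5] 72 0.047 [ 0.0013 -0.0533]
```

Request:
drive_tool(linear=[[0,0,-30],[0,0,-30],[-38,-11,0],[-38,-11,0],[-38,-11,0],[-38,-11,0],[-38,-11,0],[-38,-11,0],[-38,-11,0],[-30,-8,0],[0,0,0],[0,0,0],[0,0,0]], rot=[[0,0,4.7],[0,0,4.7],[0,0,0],[0,0,0],[0,0,0],[0,0,0],[0,0,0],[0,0,0],[0,0,0],[0,0,0],[0,0,0],[0,0,0],[0,0,0]], hand=[44,44,44,44,44,44,44,44,44,44,44,44,44])

```text
t: 12.92
tcp_pos: [0.4844, -0.3359, 0.2802]
tool_rot: [0.708, 0.706, -0.003, -0.019]
force: [0.7, 0.1, -0.8]
finger_gap: 0.513
```

Run:
```python
from h import *
go([.48,-.34,.3],np.pi/2)
m=cams.camera_model('wrist');im=snap('wrist','w6')
import pickle;pickle.dump(m,open('m6.pkl','wb'))
for n in ['lid','speaker','screwdriver']: print(n,[(x['score'],x['at'],onplane('wrist',x['at'],0,m).round(3)) for x in cams.spot_point(n,'wrist')[:2]])
```

```text
t 12.92 tcp [ 0.4844 -0.3359  0.2802] F [ 0.7  0.1 -0.8] gap 43.8
 rot deg [-1.8  -1.3  -0.21]  shift in turned tool axes [ -4.1  -4.4 -19.8]
lid [(0.76, [290.1, 184.4], array([ 0.49 , -0.331,  0.   ]))]
speaker [(0.86, [372.3, 141.3], array([ 0.58 , -0.281,  0.   ]))]
screwdriver [(0.82, [209.5, 214.8], array([ 0.397, -0.366,  0.   ]))]
```

View pics/w6.png

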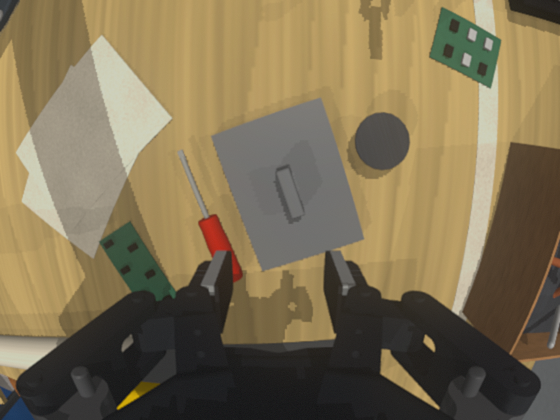

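The wrist picture shows the lid with corners (212,136), (321,98), (363,240) and (263,271), and the grip bar from about (282,167) to (296,219). The screwdriver is to its left and the speaker to its right.

Run:
```python
from h import *
import pickle;m=pickle.load(open('m6.pkl','rb'))
x,e=fitrect('wrist',np.array([[212,136],[321,98],[363,240],[263,271.]]),.121,.161,.015,[.49,-.33,.3],m);print('lid',x,e)
im=cv2.imread('pics/w6.png')[140:240,250:330]
g=cv2.cvtColor(im,cv2.COLOR_BGR2GRAY);print(np.percentile(g,[5,50,95,99]))
k=(cv2.resize(g,None,fx=4,fy=4,interpolation=cv2.INTER_CUBIC)>np.median(g)+8).astype(np.uint8)
n,_,st,ce=cv2.connectedComponentsWithStats(k);i=1+np.argmax(st[1:,4]);print(st[i])
b=cv2.boxPoints(cv2.minAreaRect(np.argwhere(_==i)[:,::-1].astype(np.float32)))/4+[250,140];print(b)
B=[onplane('wrist',p,.043,m)[:2].round(4) for p in b];print(B,np.mean(B,0))
y=x[2]; go([x[0],x[1],.2],np.pi/2+y)
```

```text
lid [ 0.48986428 -0.33294675  0.32457773] 1.0195099187462233
[ 95. 113. 117. 118.]
[  0 397   3   3   8]
[[250.   239.25]
 [250.5  239.25]
 [250.5  239.75]
 [250.   239.75]]
[array([ 0.4489, -0.3795]), array([ 0.4495, -0.3795]), array([ 0.4494, -0.3801]), array([ 0.4489, -0.3801])] [ 0.449175 -0.3798  ]
t 13.12 tcp [ 0.4854 -0.3344  0.2816] F [ 0.9 -0.4 -0. ] gap 43.9
 rot deg [ -1.5   -1.49 -18.63]  shift in turned tool axes [-0.   4.7 81.6]
```

Request:
drive_tool(linear=[[0,0,0],[0,0,0],[0,0,0],[0,5,30],[0,0,30],[0,0,20],[0,0,0]], rot=[[-1.5,-1.5,-6],[0,0,-6.3],[0,0,-6.3],[0,0,0],[0,0,0],[0,0,0],[0,0,0]], hand=[44,44,44,44,44,44,44])

```text
t: 13.7
tcp_pos: [0.4966, -0.3252, 0.2044]
tool_rot: [0.571, 0.821, -0.003, 0.007]
force: [0.0, 0.1, 0.4]
finger_gap: 0.517
```

Run:
```python
from h import *
import pickle;m=pickle.load(open('m6.pkl','rb'))
c,s=np.cos(.325),np.sin(.325)
print(proj('wrist',[[.4899+c*a-s*b,-.3329+s*a+c*b,.043] for a,b in[(-.007,.025),(.007,.025),(.007,-.025),(-.007,-.025)]],m))
go([.4899,-.3329,.14],np.pi/2+.325)
```

```text
[[275.52722345 172.45701562]
 [289.35790803 167.86922198]
 [305.30383989 215.67429243]
 [291.86346698 219.95782203]]
t 13.7 tcp [ 0.4966 -0.3252  0.2044] F [0.  0.1 0.4] gap 44.2
 rot deg [0.2  0.78 1.76]  shift in turned tool axes [-5.2 -8.8 64.4]
```

Request:
drive_tool(linear=[[-5,-9,20],[0,-1,20],[0,-1,18],[0,0,0]], rot=[[0.2,0.8,1.8],[0,0,0],[0,0,0],[0,0,0]], hand=[40,40,40,40])

```text
t: 14.03
tcp_pos: [0.4919, -0.3312, 0.149]
tool_rot: [0.581, 0.814, 0.0, 0.003]
force: [-0.3, 0.9, -0.3]
finger_gap: 0.472
```

Run:
```python
from h import *
go([.4899,-.3329,.094],np.pi/2+.325)
```

```text
t 14.03 tcp [ 0.4919 -0.3312  0.149 ] F [-0.3  0.9 -0.3] gap 40.3
 rot deg [0.17 0.24 0.31]  shift in turned tool axes [-1.  -2.4 55. ]
```

Request:
drive_tool(linear=[[-1,-2,18],[0,-1,18],[0,-1,8],[0,0,0]], rot=[[0.2,0.2,0.3],[0,0,0],[0,0,0],[0,0,0]], hand=[40,40,40,40])

```text
t: 14.37
tcp_pos: [0.4928, -0.3335, 0.1103]
tool_rot: [0.581, 0.814, -0.001, 0.005]
force: [0.3, 0.3, -0.1]
finger_gap: 0.469
```

Run:
```python
from h import *
go([.4899,-.3329,.094],np.pi/2+.325)
```

```text
t 14.37 tcp [ 0.4928 -0.3335  0.1103] F [ 0.3  0.3 -0.1] gap 40.1
 rot deg [0.22 0.51 0.27]  shift in turned tool axes [ 1.5 -2.6 16.3]
```

Request:
drive_tool(linear=[[1.5,-3,8],[0,-1,7],[0,0,2],[0,0,0],[0,0,0],[0,0,0],[0,0,0]], rot=[[0.2,0.5,0.3],[0,0,0],[0,0,0],[0,0,0],[0,0,0],[0,0,0],[0,0,0]], hand=[40,40,40,20,5,5,5], force=60)

```text
t: 14.95
tcp_pos: [0.4908, -0.3345, 0.0973]
tool_rot: [0.583, 0.812, -0.0, 0.004]
force: [-0.1, 0.2, -2.3]
finger_gap: 0.148
```

Run:
```python
from h import *
go([.4899,-.3329,.094],np.pi/2+.325)
```

```text
t 14.95 tcp [ 0.4908 -0.3345  0.0973] F [-0.1  0.2 -2.3] gap 12.7
 rot deg [0.22 0.38 0.03]  shift in turned tool axes [ 1.9 -0.4  3.3]
```

Request:
drive_tool(linear=[[0,0,-10],[0,0,-25],[0,0,-35],[0,0,-35],[0,0,-35],[0,0,-35],[0,0,-20],[0,0,0],[0,0,0],[0,0,0]], rot=[[0,0,0],[0,0,0],[0,0,0],[0,0,0],[0,0,4.5],[0,0,4.5],[0,0,0],[0,0,0],[0,0,0],[0,0,0]], hand=[5,5,5,5,5,5,5,5,5,5])

```text
t: 15.78
tcp_pos: [0.4879, -0.3319, 0.3032]
tool_rot: [0.648, 0.762, 0.0, 0.001]
force: [-0.4, -0.4, -1.0]
finger_gap: 0.145
```

Run:
```python
from h import *
go(cw([0,0,.28]),np.pi/2+.167)
m=cams.camera_model('wrist');im=snap('wrist','w7')
print(cams.spot_point('lid','wrist')[:1],cams.regions_of('lid','wrist')[0]['rect'])
s=manip.sense();Rt=R.from_quat(s['tool_rot'])
# predicted lid top corners if grasp is central: tool frame, top at z_tool = .0973-.015
P=[(.0805,-.0605),(.0805,.0605)]
uv=proj('wrist',[s['tcp_pos']+Rt.apply([a,b,.0823]) for a,b in P],m);print(uv)
print(uv[1][0]-uv[0][0])
cv2.circle(im,tuple(uv[0].astype(int)),4,(255,0,0),1);cv2.circle(im,tuple(uv[1].astype(int)),4,(255,0,0),1)
cv2.imwrite('pics/w7c.png',im[:,:,::-1])
```

```text
t 15.78 tcp [ 0.4879 -0.3319  0.3032] F [-0.4 -0.4 -1. ] gap 12.4
 rot deg [ 0.12  0.1  -0.37]  shift in turned tool axes [315.7 141.3  23.2]
[{'at': [276.6, 236.9], 'score': 0.66}] [154.8, 87.9, 402.9, 350.8]
[[152.14549269 100.45169489]
 [398.5281147   99.99906974]]
246.38262200646676
```

View pics/w7c.png

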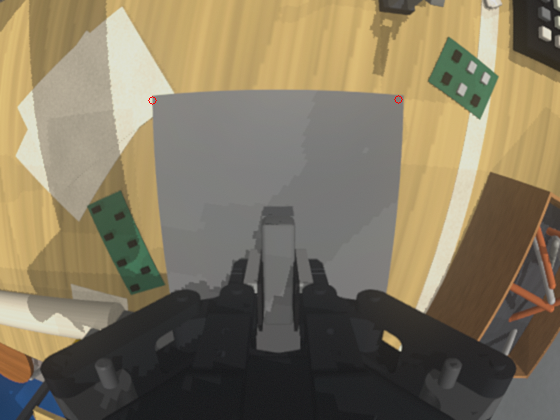

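The lid is held centrally: its front corners are at (153,96) and (404,96) against predicted (152,100) and (398,100), so it sits about 2 mm forward. I'll carry it over the case.

Request:
drive_tool(linear=[[25,11,0],[38,17,0],[38,17,0],[38,17,0],[38,17,0],[38,17,0],[38,17,0],[38,17,0],[15,7,0],[0,0,0],[0,0,0],[0,0,0]], rot=[[0,0,-0.4],[0,0,0],[0,0,0],[0,0,0],[0,0,0],[0,0,0],[0,0,0],[0,0,0],[0,0,0],[0,0,0],[0,0,0],[0,0,0]], hand=[5,5,5,5,5,5,5,5,5,5,5,5])

```text
t: 16.93
tcp_pos: [0.5682, -0.0004, 0.2795]
tool_rot: [0.647, 0.762, -0.007, -0.018]
force: [0.5, 0.2, -1.6]
finger_gap: 0.145
```

Run:
```python
from h import *
go(cw([-.0015,-.0019,.2]),np.pi/2+.167)
```

```text
t 16.93 tcp [ 5.682e-01 -4.000e-04  2.795e-01] F [ 0.5  0.2 -1.6] gap 12.4
 rot deg [-1.94 -1.13 -0.26]  shift in turned tool axes [ 0.3  5.6 79.5]
```

Request:
drive_tool(linear=[[0,6,0],[0,0,25],[0,-1,25],[0,-1,20],[0,0,0]], rot=[[-1.9,-1.1,-0.3],[0,0,0],[0,0,0],[0,0,0],[0,0,0]], hand=[5,5,5,5,5])

```text
t: 17.35
tcp_pos: [0.572, -0.0078, 0.206]
tool_rot: [0.649, 0.761, -0.001, 0.001]
force: [-0.2, 0.1, -1.9]
finger_gap: 0.147
```

Run:
```python
from h import *
go(cw([-.0015,-.0019,.16]),np.pi/2+.167)
```

```text
t 17.35 tcp [ 0.572  -0.0078  0.206 ] F [-0.2  0.1 -1.9] gap 12.5
 rot deg [-0.01  0.15 -0.44]  shift in turned tool axes [ 8.1  3.1 46. ]
```

Request:
drive_tool(linear=[[8,3,8],[0,0,16],[0,0,16],[0,0,0]], rot=[[0,0.2,-0.4],[0,0,0],[0,0,0],[0,0,0]], hand=[5,5,5,5])

```text
t: 17.68
tcp_pos: [0.5751, -0.0031, 0.1655]
tool_rot: [0.648, 0.761, 0.001, 0.0]
force: [-0.3, 0.5, -0.9]
finger_gap: 0.145
```

Run:
```python
from h import *
go(cw([-.0015,-.0019,.138]),np.pi/2+.167)
```

```text
t 17.68 tcp [ 0.5751 -0.0031  0.1655] F [-0.3  0.5 -0.9] gap 12.4
 rot deg [ 0.11 -0.03 -0.4 ]  shift in turned tool axes [ 4.  -0.8 27.5]
```

Request:
drive_tool(linear=[[4,-1,4],[1,0,6],[1,0,4],[0,0,0]], rot=[[0.1,0,-0.4],[0,0,0],[0,0,0],[0,0,0]], hand=[5,5,5,5])

```text
t: 18.02
tcp_pos: [0.5751, 0.0023, 0.1533]
tool_rot: [0.646, 0.763, 0.002, 0.002]
force: [-0.4, -1.2, -1.3]
finger_gap: 0.144
```

Run:
```python
from h import *
go(cw([-.0015,-.0019,.138]),np.pi/2+.167)
```

```text
t 18.02 tcp [0.5751 0.0023 0.1533] F [-0.4 -1.2 -1.3] gap 12.3
 rot deg [ 0.28  0.06 -0.04]  shift in turned tool axes [-1.3 -1.7 15.3]
```

Request:
drive_tool(linear=[[-1.5,-2,3],[0,-0.5,5],[0,0,4],[0,0,0]], rot=[[0.3,0,0],[0,0,0],[0,0,0],[0,0,0]], hand=[5,5,5,5])

```text
t: 18.35
tcp_pos: [0.5738, 0.0004, 0.142]
tool_rot: [0.646, 0.764, 0.0, 0.002]
force: [0.2, -0.7, -1.4]
finger_gap: 0.145
```

Run:
```python
from h import *
go(cw([-.0015,-.0019,.138]),np.pi/2+.167)
```

```text
t 18.35 tcp [5.738e-01 4.000e-04 1.420e-01] F [ 0.2 -0.7 -1.4] gap 12.4
 rot deg [0.15 0.14 0.  ]  shift in turned tool axes [ 0.4 -0.1  4. ]
```

Request:
drive_tool(linear=[[0,0,3],[0,0,3],[0,0,2],[0,0,0]], rot=[[0.1,0.1,0],[0,0,0],[0,0,0],[0,0,0]], hand=[5,5,5,5])

```text
t: 18.68
tcp_pos: [0.5743, 0.0003, 0.1378]
tool_rot: [0.646, 0.764, 0.0, 0.001]
force: [0.4, -0.3, -2.3]
finger_gap: 0.147
```

Run:
```python
from h import *
go(cw([-.0015,-.0019,.138]),np.pi/2+.167)
```

```text
t 18.68 tcp [5.743e-01 3.000e-04 1.378e-01] F [ 0.4 -0.3 -2.3] gap 12.6
 rot deg [0.13 0.08 0.02]  shift in turned tool axes [ 0.6 -0.5 -0.2]
```

Request:
drive_tool(linear=[[0,0,2],[0,0,2],[0,0,0]], rot=[[0,0,0],[0,0,0],[0,0,0]], hand=[5,5,5])

```text
t: 18.93
tcp_pos: [0.5748, 0.0002, 0.1375]
tool_rot: [0.645, 0.764, 0.001, 0.002]
force: [0.1, 0.0, -2.9]
finger_gap: 0.146
```

Request:
drive_tool(linear=[[0,0,0],[0,0,0],[0,0,0],[0,0,-15],[0,0,-35],[0,0,-40],[0,0,-40],[0,0,-40],[0,0,0],[0,0,0]], rot=[[0,0,0],[0,0,0],[0,0,0],[0,0,0],[0,0,0],[0,0,0],[0,0,0],[0,0,0],[0,0,0],[0,0,0]], hand=[25,40,40,40,40,20,0,0,0,0])

```text
t: 19.77
tcp_pos: [0.5745, 0.0001, 0.3092]
tool_rot: [0.646, 0.764, -0.001, -0.001]
force: [-0.2, 0.1, -0.3]
finger_gap: 0.0
```

Run:
```python
from h import *
m=cams.camera_model('wrist');im=snap('wrist','w8')
def L(P,col):cv2.polylines(im,[proj('wrist',[cw(p) for p in P],m).astype(int)],True,col,1)
h,w=.0605,.0805
L([(-h,w,.055),(h,w,.055),(h,-w,.055),(-h,-w,.055)],(0,255,0))
for a in (1.8,2.0,2.2): L([(dx,-.1+.058*np.cos(a),.067+.058*np.sin(a)) for dx in(-.007,.007)],(255,0,0))
cv2.imwrite('pics/w8c.png',im[:,:,::-1])
go(cw([0,-.165,.3]),np.pi/2+.167)
for a in ['lid']: print([(x['score'],x['at'],onplane('wrist',x['at'],.04,m)) for x in cams.spot_point(a,'wrist')[:1]],cw([0,0,0]))
```

```text
t 19.82 tcp [ 5.752e-01 -1.000e-04  3.096e-01] F [ 0.1 -0.2  0.3] gap -0.2
 rot deg [-0.05 -0.01 -0.02]  shift in turned tool axes [-1.62e+02  1.00e-01  9.60e+00]
[(0.81, [280.3, 182.3], array([0.57629166, 0.00386403, 0.04      ]))] [0.5748 0.0029 0.    ]
```

View pics/w8c.png

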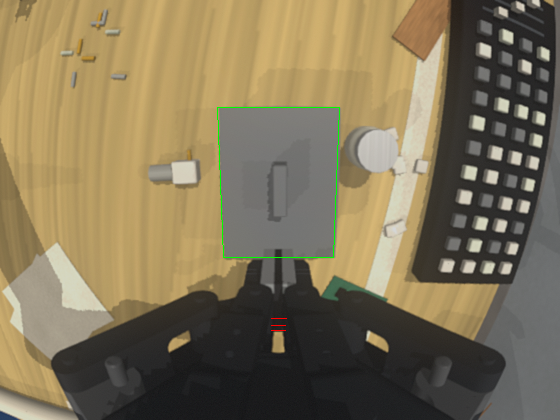

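The lid lies exactly on the predicted seated outline, (218,108) to (335,258). Next is the clamp: I'll go outside it with the fingers shut.

Request:
drive_tool(linear=[[-38,0,0],[-38,0,0],[-38,0,0],[-38,0,0],[-25,0,0],[0,0,25],[0,0,30],[0,0,30],[0,0,0]], rot=[[0,0,0],[0,0,0],[0,0,0],[0,0,0],[0,0,0],[0,0,0],[0,0,0],[0,0,0],[0,0,0]], hand=[0,0,0,0,0,0,0,0,0])

```text
t: 20.62
tcp_pos: [0.5987, -0.1804, 0.2019]
tool_rot: [0.645, 0.764, -0.005, -0.014]
force: [-1.4, 1.0, 0.0]
finger_gap: 0.001
```

Run:
```python
from h import *
go(cw([0,-.175,.172]),np.pi/2+.167)
```

```text
t 20.62 tcp [ 0.5987 -0.1804  0.2019] F [-1.4  1.   0. ] gap 0.0
 rot deg [-1.4  -0.85  0.09]  shift in turned tool axes [ 9.7  6.9 29.9]
```

Request:
drive_tool(linear=[[0,6,14],[0,0,14],[0,0,0],[15,0,0],[18,0,0],[18,0,0],[18,0,0],[18,0,0],[8,0,0],[0,0,0]], rot=[[-1.4,-0.8,0],[0,0,0],[0,0,0],[0,0,0],[0,0,0],[0,0,0],[0,0,0],[0,0,0],[0,0,0],[0,0,0]], hand=[0,0,0,0,0,0,0,0,0,0])

```text
t: 21.45
tcp_pos: [0.589, -0.0809, 0.1769]
tool_rot: [0.643, 0.766, -0.002, 0.006]
force: [-0.1, 0.5, 0.6]
finger_gap: 0.002
```

Run:
```python
from h import *
go(cw([0,-.085,.172]),np.pi/2+.167)
```

```text
t 21.45 tcp [ 0.589  -0.0809  0.1769] F [-0.1  0.5  0.6] gap 0.2
 rot deg [0.23 0.63 0.38]  shift in turned tool axes [-0.  -0.1  4.9]
```

Request:
drive_tool(linear=[[0,0,-30],[0,0,0],[27,0,0],[0,0,0],[0,0,12],[0,0,12],[0,0,12],[0,0,0]], rot=[[0.2,0.6,0.4],[0,0,0],[0,0,0],[0,0,0],[0,0,0],[0,0,0],[0,0,0],[0,0,0]], hand=[0,0,0,0,0,0,0,0])

```text
t: 22.12
tcp_pos: [0.585, -0.0436, 0.1775]
tool_rot: [0.647, 0.763, 0.008, -0.001]
force: [-1.2, 3.0, 0.8]
finger_gap: -0.002
```

Run:
```python
from h import *
go(cw([0,-.053,.1436]),np.pi/2+.167)
```

```text
t 22.12 tcp [ 0.585  -0.0436  0.1775] F [-1.2  3.   0.8] gap -0.2
 rot deg [ 0.61 -0.64 -0.18]  shift in turned tool axes [-5.4 -2.4 33.9]
```

Request:
drive_tool(linear=[[2,0,-15],[0,0,-20],[-14,-2,0],[-10,0,0],[0,0,0]], rot=[[0,0,0],[0.6,-0.6,0],[0,0,0],[0,0,0],[0,0,0]], hand=[0,0,0,0,0])

```text
t: 22.53
tcp_pos: [0.5845, -0.0661, 0.2083]
tool_rot: [0.647, 0.763, -0.0, -0.005]
force: [-0.1, -0.5, 0.6]
finger_gap: -0.0
```

Run:
```python
from h import *
go(cw([0,-.068,.1436]),np.pi/2+.167)
m=cams.camera_model('side');im=cams.snapshot('side')
def L(P,col):cv2.polylines(im,[(proj('side',[cw(p) for p in P],m)).astype(int)],False,col,1)
c=im[140:220,215:315]; k=6; b=cv2.resize(c,None,fx=k,fy=k,interpolation=cv2.INTER_CUBIC)
for a,col in[(.5,(255,0,0)),(.9,(0,255,0)),(1.3,(0,0,255))]:
    q=(proj('side',[cw([0,-.1+r*np.cos(a),.067+r*np.sin(a)]) for r in(0.03,.058)],m)-[215,140]+.5)*k
    cv2.polylines(b,[q.astype(int)],False,col,1)
cv2.imwrite('pics/d1.png',b[:,:,::-1])
```

```text
t 22.53 tcp [ 0.5845 -0.0661  0.2083] F [-0.1 -0.5  0.6] gap -0.0
 rot deg [-0.37 -0.36 -0.14]  shift in turned tool axes [ 1.6  1.9 64.7]
```

View pics/d1.png

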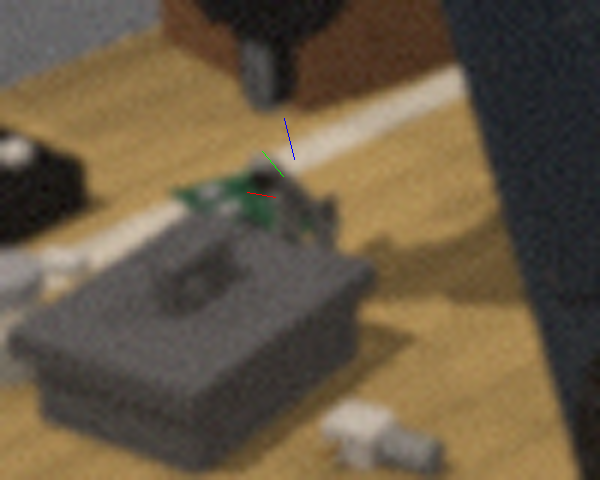

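The side crop shows the lid seated and the arm tip at (262,162), close to the 0.9 rad line. The shut fingers are right above it at (265,100). Pressing down.

Request:
drive_tool(linear=[[1,1,12],[0,0,12],[0,0,10],[0,0,0]], rot=[[-0.4,-0.4,0],[0,0,0],[0,0,0],[0,0,0]], hand=[0,0,0,0])

```text
t: 22.92
tcp_pos: [0.5845, -0.0666, 0.1704]
tool_rot: [0.649, 0.761, 0.0, -0.001]
force: [0.4, -0.2, 0.5]
finger_gap: -0.002
```

Run:
```python
from h import *
go(cw([0,-.06,.1436]),np.pi/2+.167)
```

```text
t 22.92 tcp [ 0.5845 -0.0666  0.1704] F [ 0.4 -0.2  0.5] gap -0.2
 rot deg [-0.03 -0.09 -0.45]  shift in turned tool axes [10.1  2.  26.8]
```

Request:
drive_tool(linear=[[3,2,8],[3,0,8],[3,0,6],[0,0,5],[0,0,5],[0,0,3]], rot=[[0,0,-0.4],[0,0,0],[0,0,0],[0,0,0],[0,0,0],[0,0,0]], hand=[0,0,0,0,0,0])

```text
t: 23.42
tcp_pos: [0.5855, -0.057, 0.1436]
tool_rot: [0.645, 0.764, -0.0, 0.0]
force: [-3.6, -1.4, 11.5]
finger_gap: -0.001
```

Run:
```python
from h import *
go(cw([0,-.056,.1436]),np.pi/2+.167)
```

```text
t 23.42 tcp [ 0.5855 -0.057   0.1436] F [-3.6 -1.4 11.5] gap -0.1
 rot deg [-0.01  0.05  0.11]  shift in turned tool axes [ 4.8 -0.6  0. ]
```

Request:
drive_tool(linear=[[2,0,4],[2,0,5],[0,0,5],[0,0,5]], rot=[[0,0,0],[0,0,0],[0,0,0],[0,0,0]], hand=[0,0,0,0])

```text
t: 23.75
tcp_pos: [0.5851, -0.0562, 0.1434]
tool_rot: [0.642, 0.766, -0.003, 0.006]
force: [-8.0, 1.3, 35.0]
finger_gap: 0.001
```

The arm is hard against its seat: 35 N with no further travel. Retreating, then checking numerically since the 12 views are used.

Request:
drive_tool(linear=[[0,0,-15],[0,0,-30],[0,0,-40],[-30,0,-40],[-30,0,-40],[0,0,0],[0,0,0],[0,0,0]], rot=[[0,0,0],[0,0,0],[0,0,0],[0,0,0],[0,0,0],[0,0,0],[0,0,0],[0,0,0]], hand=[0,0,0,0,0,0,0,0])

```text
t: 24.42
tcp_pos: [0.5925, -0.1042, 0.3044]
tool_rot: [0.641, 0.768, -0.003, 0.005]
force: [-1.0, -0.1, 0.3]
finger_gap: -0.002
```

Run:
```python
from h import *
go(cw([0,-.056,.1436]),np.pi/2+.167)
T=[('clamp_tip',[cw([0,-.1+.048*np.cos(a)-.004*np.sin(a),.067+.048*np.sin(a)+.004*np.cos(a)]) for a in(0,.15,.4,.8)]),('lid',[cw([0,0,.04])])]
for c in ['scene','side','wrist']:
    m=cams.camera_model(c);im=snap(c,'end_'+c)
    for n,P in T:
        print(c,n,[(round(x['score'],2),np.round(x['at'],1).tolist()) for x in cams.spot_point(n,c)[:3]],'expect',proj(c,P,m).round(1).tolist())
print([(x['score'],x['rect']) for x in cams.regions_of('clamp','scene')[:2]])
for n,p in [('transformer',0),('tape',0),('long_pack',0),('screwdriver',0),('speaker',0),('jar',0),('gearmotor',0)]:
    cams.camera_model
snap('scene','end2')
for n in ['transformer','tape','long_pack','screwdriver','speaker','jar','gearmotor']:
    print(n,[onplane('scene',x['at'],0)[:2].round(3).tolist() for x in cams.spot_point(n,'scene')[:1]])
```

```text
t 24.42 tcp [ 0.5925 -0.1042  0.3044] F [-1.  -0.1  0.3] gap -0.2
 rot deg [0.07 0.64 0.71]  shift in turned tool axes [ 52.6   0.4 160.8]
scene clamp_tip [(0.47, [289.8, 286.9]), (0.43, [389.2, 144.6]), (0.39, [312.0, 124.5])] expect [[289.7, 282.5], [289.4, 281.4], [288.1, 280.3], [284.0, 280.5]]
scene lid [(0.91, [306.6, 275.7])] expect [[305.9, 275.6]]
side clamp_tip [(0.63, [173.6, 280.7]), (0.43, [283.2, 286.8]), (0.4, [257.3, 177.8])] expect [[256.5, 177.9], [256.7, 175.7], [257.3, 172.1], [259.4, 166.4]]
side lid [(0.75, [246.5, 192.1])] expect [[247.2, 193.2]]
wrist clamp_tip [(0.69, [279.6, 133.9])] expect [[280.1, 132.7], [280.1, 134.3], [280.1, 139.8], [279.9, 155.6]]
wrist lid [(0.85, [279.0, 76.6])] expect [[280.7, 80.7]]
[(0.69, [273.6, 279.0, 295.2, 296.2])]
transformer [[0.595, 0.305]]
tape [[0.458, 0.277]]
long_pack []
screwdriver [[0.404, -0.365]]
speaker [[0.52, 0.39]]
jar [[0.666, 0.055]]
gearmotor [[0.406, -0.367]]
```

Run:
```python
from h import *
m=cams.camera_model('wrist');snap('wrist','end3')
h,w=.0605,.0805
print(proj('wrist',[cw(p) for p in[(-h,w,.055),(h,w,.055),(h,-w,.055),(-h,-w,.055)]],m).round(1).tolist())
x=cams.regions_of('lid','wrist')[0];k=x['pixels'].astype(np.uint8)
c=max(cv2.findContours(k,0,2)[0],key=cv2.contourArea);print(x['score'],x['rect'],cv2.approxPolyDP(c,5,True)[:,0].tolist())
```

```text
[[219.3, 2.3], [341.7, 4.0], [339.0, 160.7], [217.9, 159.1]]
0.7 [220.4, 0.0, 342.6, 160.3] [[222, 2], [219, 158], [269, 158], [270, 121], [282, 117], [286, 157], [339, 160], [342, 4]]
```

The lid outline matches the seated pose to within 1–3 px (about 2 mm). Handing in.

```bash
python3 -c "
from station import order;print(order.sign_off())"
```

```text
the job is handed in; nothing more can be done
None
```

I finished all three steps and handed the job in at about 25 s on the robot's clock. No verdict was reported.

**What I did**
1. **Clamp out:** the arm started at about 1.33 rad, in the lid's way, so I folded it out first.
2. **Pack:** I set the loose pack into the empty bay, the one on the clamp's side.
3. **Lid:** I put it on the case and lowered it until the gripper reached the height expected for a seated lid.
4. **Clamp down:** I folded the arm onto the lid and pressed to 35 N, with no further travel.

**Last checks**
- **Pack:** its studs measured it at x = +1.4 mm, y = −34.5 mm in the case frame. The stored pack was undisturbed at that point.
- **Lid:** its outline in the wrist picture matches the seated position within 1–3 px, about 2 mm.
- **Clamp:** the fingers pressed it to the height of a closed arm. The tip detections in the side and wrist cameras match near 0 rad.

**What disagreed or was not confirmed**
- The first grip on the pack was too high, so I opened and gripped it again. The pack may have shifted about 7 mm on the table during that.
- The scene camera's clamp-tip detection was 4 px off.
- The wrist camera's lid-centre detection was 4 px off, but the lid outline did not bear that out.
- In the last bystander check, the transformer, tape, screwdriver and jar read within 8 mm of their first positions.
- That check missed the long pack and confused the speaker and gear motor with other things. I made no known contact with those three, but the check doesn't confirm they stayed put.

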